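Load a knife-handle block into the sprung drilling jig

ROBOT

A 6-joint arm with a two-finger parallel gripper is mounted at the origin on the work surface. World frame = base frame: x ahead of the robot, y to its left, z up, the work surface at z = 0. Lengths are in mm, angles in rad, forces in N, time in s.
With the tool pointing down it reaches from about 350 to 875 mm from the base axis. Payload 15.5 kg.
Tool frame: the origin (TCP) lies between the finger pads; the fingertips stand 14 mm ahead of it and the grasp point (between the pads) lies 5 mm behind it; z points along the fingers, y is the direction in which the jaws open and shut (so a half turn about z gives the same grasp; the last joint's range is limited). The gripper opens to 85 mm and grips with 20 to 120 N. Pads are 22 mm wide; open, the fingers measure 114 mm over their backs; the gripper's body (76 mm by 85 mm) begins 54 mm behind the grasp point. The pads swing forward as they close: fully open they stand 13 mm farther back than shut.
Start: joints at [-1.278, 0.494, 1.345, -0, 1.302, -0.096], TCP at [236.925, -578.354, 245.277] pointing down, gripper open.
Joint ranges: [-2.91, 2.91], [-0.82, 2.16], [0.22, 2.67], [-1.22, 4.37], [0.12, 2.79], [-3.08, 3.08]. Speed limits (rad/s): [1.89, 1.89, 2.57, 3.01, 3.01, 3.01].

INTERFACE

Orientations are given as a unit quaternion [x, y, z, w].
In Python, from workcell import r, imaging gives the robot as it stands.
- The arm moves only by the tool servo_tool, never from a script. Its argument "moves" is a list of rows, each a list of 7 numbers: the turn, a rotation vector about the tool's x, y, z in rad, then the shift along the tool's x, y, z in mm, then the finger opening in mm, from 0 to 85.4. A call has 1 to 5 rows; each row shifts and turns the commanded pose from where the row before left it, along the tool's axes as they then stand; what a row does not reach is not made up. A row lasts 1/8 s, in which the tool goes at most 62.5 mm and 10.7 degrees, less where a joint would pass 70% of its speed; a pose out of reach is approached as far as the arm can. A call is refused whole if a number of a shift passes 62.5 or a number of a turn 0.188, either way. A call with a gripper value outside its range is refused whole. The fingers move at their own pace and stop on an object; the grip force is fixed at half the most. Time passes only in rows, so rows that do not move let the fingers close. It gives the time, the measured TCP pose, the force and the opening at its end, in the units of the state.
- r.get_state(): the state, without advancing time (a new reading comes with each control period).
- imaging.snapshot(name): name is "scene" or "top" or "wrist"; returns (picture, depth): 420x560x3 uint8, red, green, blue; 420x560 float32, mm along the optical axis (not along the pixel's ray), 0 where there is no reading.
- imaging.get_calibration(name): a dict with "fx", "fy", "cx", "cy" (pixels), "xyz" and "attitude" of the camera in the world. Camera axes: x right, y down, z forward; pixel columns grow to the right and rows downward; lengths in mm; the calibration is good to about 2 mm. A picture is of the moment at which its call begins: read the wrist's pose just before it. get_calibration takes no time and is no camera call; for the wrist camera it gives the pose at the moment of the call.
- r.hand_in(): hands the job in, once; it reports no verdict.
Trained networks look in the newest picture that a camera, given by its name, has taken for a name from the list of things; names that differ only in an ending like _2 or _b are one class to them, and where a whole thing is asked for, a point or a joint stands for the part that bears it (a point fixed in the world has none). Each returns a list of dicts, best first, with "score" (0 to 1); they miss things now and then, are a little off and sometimes report something else, mostly with a low value. They report only what shows in the picture. A call takes as long as a camera call. They do not tell look-alikes from the thing itself.
- imaging.regions_of(thing, camera): "region" (420x560 bool, what is visible of it).
- imaging.place_of(thing, camera): "xyz" ([x, y, z] in mm, in world coordinates, good to about 4 mm: a listed point, or the origin of a listed thing).
The state is a dict: "clock": time; "qpos": joint angles; "qd": joint speeds; "effort": joint torques, N m; "ee_pos": TCP position; "ee_rot": TCP orientation; "wrist_force": force on the tool from outside, world axes, zero at the start; "moment": the same for the moment, N m; "opening": opening from 0.0 (shut) to 1.0 (fully open).
Only numpy, scipy, OpenCV 4.12 (cv2) and the standard library are available. Lean on these libraries where they do the work, as an engineer would, in place of code of your own. Each camera call takes 0.05 s, during which the arm holds its last target. There are 200 camera calls.

TASK

Load the long dark knife-handle block into the drilling jig: tuck one end in low against the sprung jaw, push the jaw back and rock the other end down behind the fixed stop until the block lies flat on the floor of the nest. Work gently and by feel so that the wood is not bruised and the jaw is not rammed against its end. Then swing the drill-bush arm over the block fully home against its stop pin, and leave the other things on the bench where they are.

Things in the scene. Friction and masses are not known exactly. Their poses are not given: they have to be found in the camera images.
- block_center (a point): centre (half-way up) of the loose knife-handle block: dark wood, 120 x 40 x 30 mm, about 0.14 kg, lying flat on the bench; x along its 120 mm length, y across its 40 mm width, z up. Either end may go to the jaw.
- jig: drilling jig bolted to the bench. Origin on the bench under the middle of the nest; x along the nest from sprung jaw to fixed stop, y left, z up. Base plate 15 mm thick, x -126 to +122, y +-55 mm; its top is the nest floor. Spring housing at x -119 to -91 mm, 39 mm above the bench. The arm's stop pin (7 mm thick, 57 mm above the bench) stands at x +48, y +30.5 mm.
- nest (a point): middle of the nest floor, 15 mm above the bench, axes as the jig's. The nest is 41.5 mm wide between aluminium side rails (14 mm above the floor, 13.5 mm wide, square edges) standing only at x -58 to -28 and +28 to +60 mm; the 56 mm between is open for fingers. The seated block lies from x -60 to +60 mm, its centre 15 mm above the floor.
- jaw: sprung steel jaw, 38 mm wide, square edges, axes as the jig's. Origin at the foot of the middle of its face, on the nest floor; the face rises to 14 mm above the floor. Free, it is 56 mm from the nest's middle; it slides back (jig -x) 6.5 mm to a hard end. The spring gives 4.5 N at once and 1.5 N more per mm, 14 N at the end. Free gap to the stop 116 mm; the block is 120 mm.
- stop_face (a point): middle of the top edge of the fixed stop's face, 60 mm from the nest's middle, 14 mm above the nest floor. Steel bar 13 mm thick, 69 mm wide, square edges. Once behind it, the block is squeezed lengthwise by about 10 N, and friction can hold a raised end up until it is pressed down.
- bush_arm (a joint): angle of the drill-bush arm about its vertical pivot: 0 = over the block and against its pin, pointing to the jig's -x; it grows as the arm swings out to the jig's -y side (about 1.5 = pointing to -y). It stays where it is left (stiff pivot, about 1.2 N at the knob).
- bush_pivot (a point): point on the pivot axis of the arm, at the underside of the arm (100 mm from the nest's middle along the jig's x, 47 mm above the bench, 2 mm above the top of a seated block). The arm is a steel bar 8 mm thick, 34 mm wide, reaching 118 mm from the pivot; the bush heads on it stand 7 mm higher.
- bush_knob (a point): middle of the upright round black knob on the arm, 105 mm from the pivot axis: 18 mm diameter, 26 mm tall, its middle 78 mm above the bench, its top 91 mm. Axes as those of the arm.
- block: the same handle block, origin at the middle of its underside
- offcut: bystander: short brown wood offcut 62 x 34 x 22 mm
- knife: bystander: closed folding knife, 125 mm long, 18 mm high
- oil: bystander: small white oil bottle, 44 mm diameter, 95 mm tall
- hammer: bystander: hammer 220 mm long, lying
Not all that is in view belongs to the job. What is shaped like the block but blue or purple is not meant.

How it is judged (in metres and radians):
On the way, in this order (a step that is already met when the one before it is completed fails the run):
1. the block lies flat and seated in the nest between jaw and stop (z of block_center in the frame of jig below 0.0315 m and x of block_center in the frame of jig between -0.003 and 0.003 m and angle between block_center's own z axis and vertical below 0.025 rad and angle between the x axis of block_center and the x axis of jig, either way round below 0.05 rad), for 0.2 s.
2. the drill-bush arm is swung home over the block (value of joint bush_arm below 0.05 rad), for 0.2 s.
At the end, for the whole second after the job is handed in: The block lies flat (within 1.5 mm of the nest floor, tilt under 0.025 rad) between jaw and stop (centre within 3 mm of the nest's middle both ways, aligned within 0.05 rad), at rest, and the drill-bush arm stands within 0.05 rad of its pin (all of step 1 and y of block_center in the frame of jig between -0.003 and 0.003 m and value of joint bush_arm below 0.05 rad and linear speed of block below 0.01 m/s); the robot touches nothing.
It fails at once if the block is pressed against the whole jig with more than 85 N, all contacts added up (the spring's squeeze on the seated block alone makes about 21 N) (contact force between block and jig above 85 N).
It fails at once if the block rams the sprung jaw with more than 25 N (its end of travel needs 14 N) (contact force between block and jaw above 25 N).
It fails at once if a bystander is moved more than 20 mm (distance of any of offcut, knife, oil, hammer from where it was at the start of the episode above 0.02 m).
It also fails if it takes over 72 s, if anything falls off the work surface, if the arm or the gripper's body presses on something with over 40 N, if the wrist force passes 120 N, or if a joint passes its speed limit or range.

## Working session

There is one attempt and no reset: what is moved stays moved. The work goes in short steps, Python scripts to look and compute and a tool call to move; the robot and the scene stay as the last step left them, time stands still between calls to the robot, and variables do not carry over. Pictures are saved under pics/ and viewed, about 8 in all and at most 12, crops included, and the job is handed in when it is done.

Besides the shell and the picture viewer there is one more tool, called by a JSON object that holds its "method" and its "body", one argument or row to a line. servo_tool: Moves the arm, as the interface text tells. Its arguments: {"type":"object","properties":{"moves":{"type":"array","items":{"type":"array","items":{"type":"number"}}}},"required":["moves"]}

```bash
ls; mkdir -p pics
cat > h.py <<'E'
import numpy as np, cv2
from scipy.spatial.transform import Rotation as R
from workcell import r, imaging
def snap(n,f=None):
    p,d=imaging.snapshot(n)
    if f: cv2.imwrite('pics/'+f,p[:,:,::-1])
    return p,d
def cloud(d,c):
    v,u=np.mgrid[:d.shape[0],:d.shape[1]]
    P=np.dstack([(u-c['cx'])/c['fx']*d,(v-c['cy'])/c['fy']*d,d])
    return P@R.from_quat(c['attitude']).as_matrix().T+np.array(c['xyz'])
E
python3 - <<'E'
from h import *
print({k:np.round(v,3) for k,v in r.get_state().items()})
for n in('scene','top'):
    p,d=snap(n,n+'1.png'); c=imaging.get_calibration(n); print(n,c)
    np.save(n+'_d.npy',cloud(d,c))
    for t in ('block','jig','nest','jaw','stop_face','bush_pivot','bush_knob','block_center','offcut','knife','oil','hammer'):
        print(t,[(round(x['score'],2),np.round(x['xyz']).tolist()) for x in imaging.place_of(t,n)][:4])
E
```

```text
pics
{'clock': np.float64(0.0), 'qpos': array([-1.277,  0.494,  1.346, -0.   ,  1.303, -0.095]), 'qd': array([-0.001,  0.   ,  0.001,  0.001,  0.002,  0.002]), 'effort': array([ 1.0000e-03, -8.8214e+01, -3.8386e+01, -0.0000e+00,  1.0000e-02,
       -0.0000e+00]), 'ee_pos': array([ 236.809, -578.015,  244.687]), 'ee_rot': array([ 0.981,  0.193, -0.   , -0.001]), 'wrist_force': array([-0.252, -0.012, -0.467]), 'moment': array([0.031, 0.022, 0.014]), 'opening': np.float64(1.001)}
scene {'fx': 421.92828101979086, 'fy': 421.92828101979086, 'cx': 274.6975072273984, 'cy': 206.4450301869164, 'xyz': array([ 997.30281498, -542.62772594,  594.21479852]), 'attitude': array([ 0.83849995,  0.24608248, -0.15009707, -0.46241985])}
block [(0.95, [565.0, 21.0, -2.0]), (0.88, [329.0, 104.0, 1.0]), (0.73, [492.0, 165.0, 0.0])]
jig [(0.75, [503.0, -189.0, 2.0])]
nest [(0.75, [501.0, -190.0, 16.0])]
jaw [(0.47, [445.0, -198.0, 17.0])]
stop_face [(0.78, [561.0, -182.0, 31.0])]
bush_pivot [(0.6, [600.0, -180.0, 49.0])]
bush_knob [(0.92, [644.0, -272.0, 78.0])]
block_center [(0.87, [326.0, 108.0, 15.0]), (0.
[... 382 characters left out ...]
11, -0.02502193,  0.01797456])}
block [(0.85, [568.0, 19.0, 2.0]), (0.75, [328.0, 110.0, -2.0]), (0.56, [490.0, 168.0, -2.0])]
jig [(0.91, [501.0, -190.0, -2.0])]
nest [(0.88, [506.0, -189.0, 12.0])]
jaw [(0.64, [448.0, -196.0, 15.0])]
stop_face [(0.7, [562.0, -180.0, 23.0])]
bush_pivot [(0.68, [599.0, -181.0, 44.0]), (0.23, [498.0, 168.0, 14.0])]
bush_knob [(0.77, [644.0, -279.0, 80.0]), (0.43, [588.0, 449.0, -0.0])]
block_center [(0.85, [328.0, 110.0, 12.0]), (0.67, [497.0, 168.0, 18.0]), (0.67, [563.0, 18.0, 17.0])]
offcut [(0.71, [426.0, 376.0, -2.0])]
knife [(0.68, [331.0, 222.0, 1.0])]
oil [(0.71, [718.0, 278.0, 5.0]), (0.16, [600.0, -177.0, 46.0])]
hammer [(0.97, [588.0, 448.0, 2.0])]
```

View pics/scene1.png

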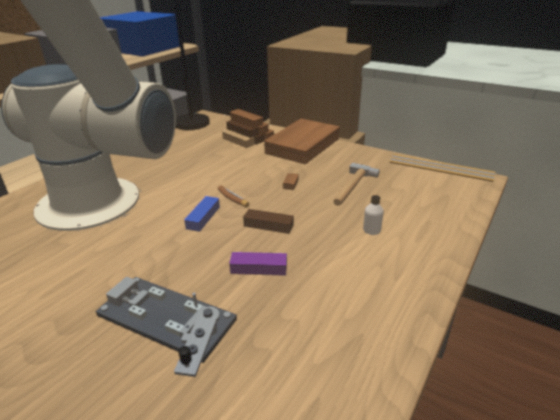

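View pics/top1.png

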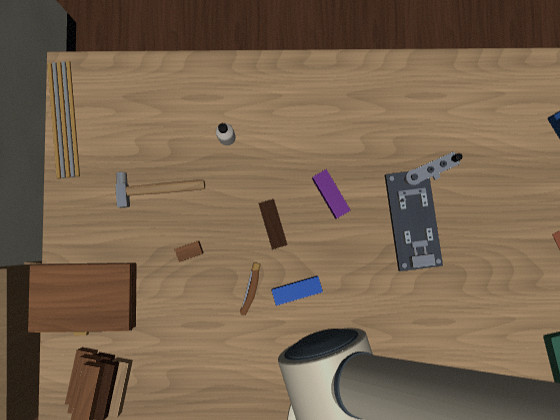

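The candidates for the block are dark brown (scene 268,220; top 272,224), purple (scene 259,263; top 331,194) and blue (scene 202,213; top 297,291). The brown one fits "dark wood". Next I measure its pose and the jig's from depth, with one enlarged crop to confirm.

Run:
```python
from h import *
p=cv2.imread('pics/top1.png')
def rect(P,m,lab):
    q=P[m][:,:2].astype(np.float32); (c,s,a)=cv2.minAreaRect(q)
    b=cv2.boxPoints((c,s,a)); e=[b[1]-b[0],b[2]-b[1]]; e=max(e,key=np.linalg.norm)
    print(lab,len(q),np.round(c,1),np.round(s,1),'yaw',round(float(np.arctan2(e[1],e[0])),3),'z',np.round(np.percentile(P[m][:,2],[5,50,95]),1))
for n in('top','scene'):
    P=np.load(n+'_d.npy')
    near=lambda x,y,w:(abs(P[...,0]-x)<w)&(abs(P[...,1]-y)<w)
    rect(P,near(494,168,80)&(P[...,2]>24)&(P[...,2]<36),n+' block')
    rect(P,near(501,-190,150)&(P[...,2]>10)&(P[...,2]<20),n+' plate')
    rect(P,near(601,-180,30)&(P[...,2]>50)&(P[...,2]<80),n+' armpivot')
    m=near(501,-190,150)&(P[...,2]>84); 
    if m.sum(): print('knob',np.round(P[m].mean(0),1),m.sum())
a=cv2.resize(p[180:280,215:365],None,fx=2.6,fy=2.6); b=cv2.resize(p[130:290,370:480],None,fx=3.5,fy=3.5)
im=np.zeros((560,800,3),np.uint8); im[:260,:390]=a; im[:560,405:790]=b; cv2.imwrite('pics/crop.png',im)
```

```text
top block 781 [493.4 164.7] [119.5  40. ] yaw 0.277 z [27.3 30.3 33.2]
top plate 2988 [ 501.4 -191.1] [248.  112.2] yaw 0.12 z [12.4 15.5 18.5]
top armpivot 299 [ 605.5 -187.8] [37.6 56.2] yaw -1.231 z [52.8 55.7 63.1]
knob [ 643.2 -273.4   90.6] 45
scene block 511 [493.7 164.7] [120.2  45. ] yaw 0.278 z [25.8 28.8 30.7]
scene plate 3458 [ 501.  -191.9] [250.1 111.4] yaw 0.115 z [12.3 14.3 17.3]
scene armpivot 454 [ 605.2 -187.5] [37.9 57.3] yaw -1.231 z [52.5 54.6 62.4]
knob [ 645.1 -277.2   89.4] 97
```

View pics/crop.png

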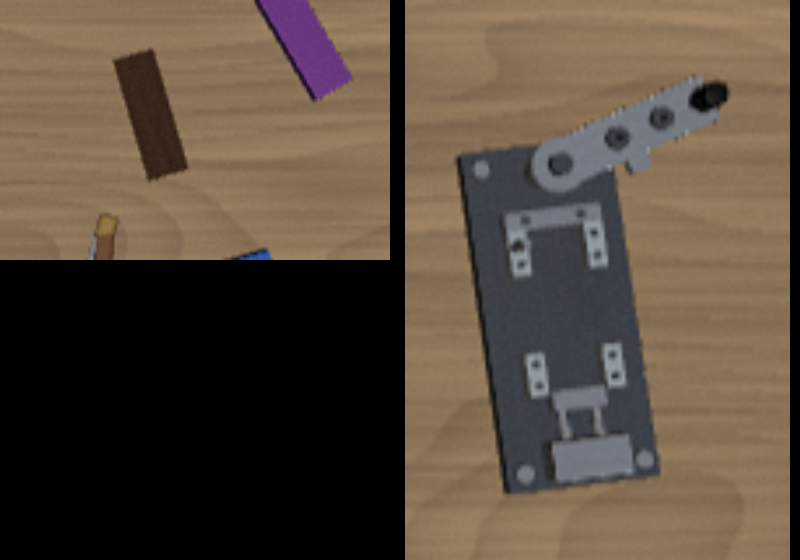

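The crop confirms that the dark brown block (crop 150,115) is the one meant and that the jig's jaw end is nearest the robot. The arm is swung out. Moving to above the block.

{"method": "servo_tool", "body": {
  "moves": [
    [0,0,0.112,0,0,0,85],
    [0,0,0,30,-43,0,85],
    [0,0,0,30,-43,0,85],
    [0,0,0,30,-43,0,85],
    [0,0,0,30,-43,0,85]
  ]
}}

```text
clock: 1.92
ee_pos: [305.7, -378.6, 245.4]
ee_rot: [0.99, 0.138, 0.0, 0.0]
wrist_force: [1.5, -0.6, -0.0]
opening: 0.995
```

{"method": "servo_tool", "body": {
  "moves": [
    [0,0,0,30,-43,0,85],
    [0,0,0,30,-43,0,85],
    [0,0,0,30,-43,0,85],
    [0,0,0,30,-43,0,85],
    [0,0,0,30,-43,0,85]
  ]
}}

```text
clock: 2.55
ee_pos: [391.3, -130.8, 245.5]
ee_rot: [0.99, 0.138, 0.0, 0.0]
wrist_force: [1.0, -1.4, 0.3]
opening: 0.992
```

{"method": "servo_tool", "body": {
  "moves": [
    [0,0,0,30,-43,0,85],
    [0,0,0,30,-43,0,85],
    [0,0,0,30,-43,0,85],
    [0,0,0,30,-43,0,85],
    [0,0,0,30,-43,40,85]
  ]
}}

```text
clock: 3.18
ee_pos: [477.8, 115.0, 209.0]
ee_rot: [0.99, 0.138, 0.003, 0.0]
wrist_force: [0.9, -0.7, -0.9]
opening: 0.992
```

```bash
cat >> h.py <<'E'
def rel(x,y,z,yaw,pitch=0):
    "tool-axis shift and turn from the measured pose to target (tool down, yaw, then pitch about tool y)"
    s=r.get_state(); T=R.from_quat(s['ee_rot']); D=R.from_euler('z',yaw)*R.from_quat([1,0,0,0])*R.from_euler('y',pitch)
    print('t',round(s['clock'],2),'pos',np.round(s['ee_pos'],1),'F',np.round(s['wrist_force'],1),'M',np.round(s['moment'],2),'op',round(float(s['opening'])*85.4,1),
     'shift',np.round(T.inv().apply(np.array([x,y,z])-s['ee_pos']),1),'turn',np.round((T.inv()*D).as_rotvec(),3))
E
python3 - <<'E'
from h import *
rel(493.5,164.7,18,.277); s=r.get_state()
c=imaging.get_calibration('wrist'); T=R.from_quat(s['ee_rot'])
print('cam in tool',T.inv().apply(c['xyz']-s['ee_pos']),(T.inv()*R.from_quat(c['attitude'])).as_matrix().round(3),c['fx'])
p,d=snap('wrist','w1.png'); P=cloud(d,c); m=(abs(P[...,0]-493)<90)&(abs(P[...,1]-165)<90)&(P[...,2]>22)&(P[...,2]<40)
print(m.sum(), cv2.minAreaRect(P[m][:,:2].astype(np.float32)), np.median(P[m][:,2]))
E
```

```text
t 3.17 pos [477.8 115.  209. ] F [ 0.9 -0.7 -0.9] M [ 0.   -0.07  0.03] op 84.7 shift [ 27.6 -43.7 191.1] turn [ 0.001 -0.006  0.   ]
cam in tool [ 7.66120567e+01  1.14131436e-01 -1.29527370e+02] [[ 0.001 -0.955 -0.295]
 [ 1.     0.001  0.   ]
 [-0.    -0.295  0.955]] 299.60497906895284
4567 ((493.6094970703125, 165.80224609375), (119.5232162475586, 40.313533782958984), 15.846563339233398) 30.87873534460573
```

{"method": "servo_tool", "body": {
  "moves": [
    [0,0,0,28,-44,40,85],
    [0,0,0,0,0,50,85],
    [0,0,0,0,0,50,85],
    [0,0,0,0,0,35,85],
    [0,0,0,0,0,0,85]
  ]
}}

```text
clock: 3.85
ee_pos: [488.4, 160.1, 32.6]
ee_rot: [0.99, 0.138, -0.002, 0.0]
wrist_force: [0.7, 0.0, -0.3]
opening: 0.996
```

Run:
```python
from h import *
rel(493.5,165.2,18,.277)
```

```text
t 3.85 pos [488.4 160.1  32.6] F [ 0.7  0.  -0.3] M [0.01 0.   0.04] op 85.1 shift [ 6.4 -3.5 14.6] turn [-0.     0.004 -0.   ]
```

{"method": "servo_tool", "body": {
  "moves": [
    [0,0,0,6.4,-3.5,14,85],
    [0,0,0,0,0,0,85],
    [0,0,0,0,0,0,60],
    [0,0,0,0,0,0,36],
    [0,0,0,0,0,0,30]
  ]
}}

```text
clock: 4.47
ee_pos: [495.1, 165.6, 21.0]
ee_rot: [0.99, 0.138, 0.0, -0.0]
wrist_force: [-0.1, -0.7, 5.9]
opening: 0.453
```

{"method": "servo_tool", "body": {
  "moves": [
    [0,0,0,0,0,0,30],
    [0,0,0,0,0,0,30],
    [0,0,0,0,0,0,30]
  ]
}}

```text
clock: 4.85
ee_pos: [495.1, 165.6, 21.0]
ee_rot: [0.99, 0.138, 0.0, -0.0]
wrist_force: [-2.9, -0.3, 11.2]
opening: 0.454
```

Run:
```python
from h import *
rel(493.5,165.2,18,.277)
```

```text
t 4.85 pos [495.1 165.6  21. ] F [-2.9 -0.3 11.2] M [ 0.1   0.29 -0.02] op 38.8 shift [-1.6 -0.1  3. ] turn [ 0.    -0.001 -0.   ]
```

{"method": "servo_tool", "body": {
  "moves": [
    [0,0,0,0,0,-10,30],
    [0,0,0,0,0,-40,30],
    [0,0,0,0,0,-50,30],
    [0,0,0.16,0,0,-9,30],
    [0,0,0,-4,42,0,30]
  ]
}}

```text
clock: 5.48
ee_pos: [496.6, 124.5, 131.1]
ee_rot: [0.998, 0.058, 0.002, -0.0]
wrist_force: [0.8, -1.1, -2.6]
opening: 0.455
```

{"method": "servo_tool", "body": {
  "moves": [
    [0,0,0,-4,45,0,30],
    [0,0,0,-4,45,0,30],
    [0,0,0,-4,45,0,30],
    [0,0,0,-4,45,0,30],
    [0,0,0,-4,45,0,30]
  ]
}}

```text
clock: 6.1
ee_pos: [502.0, -103.9, 130.0]
ee_rot: [0.998, 0.058, 0.0, 0.0]
wrist_force: [1.5, -0.1, -0.9]
opening: 0.453
```

{"method": "servo_tool", "body": {
  "moves": [
    [0,0,0,-5,45,0,30],
    [0,0,0,-5,42,0,30],
    [0,0,0,0,0,0,30]
  ]
}}

```text
clock: 6.48
ee_pos: [502.5, -192.7, 129.9]
ee_rot: [0.998, 0.057, 0.0, 0.0]
wrist_force: [0.2, 0.8, -1.4]
opening: 0.455
```

Run:
```python
from h import *
rel(503.2,-191.2,130,.117); 
c=imaging.get_calibration('wrist'); p,d=snap('wrist','w2.png'); np.save('w2d.npy',cloud(d,c))
```

```text
t 6.47 pos [ 502.5 -192.7  129.9] F [ 0.2  0.8 -1.4] M [-0.01  0.01  0.01] op 38.9 shift [ 0.9 -1.4 -0.1] turn [ 0.001 -0.001 -0.003]
```

View pics/w2.png

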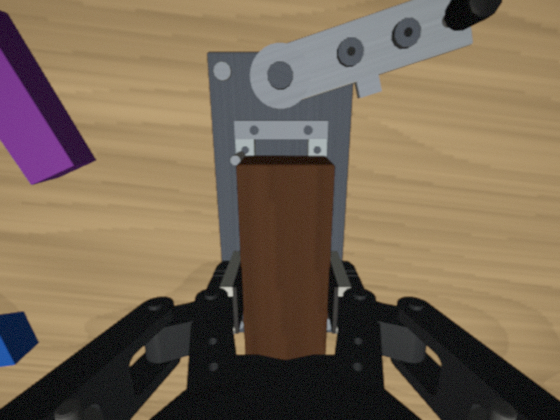

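```bash
cat > edge.py <<'E'
from h import *
def edges(f,c,specs,T,pos):
    "specs: (label,row0,row1,col at row0,col at row1,plane z world); fit line in jig-ish tool frame"
    g=cv2.GaussianBlur(cv2.imread(f).astype(np.float32),(3,3),0)
    C=R.from_quat(c['attitude']).as_matrix()
    for l,r0,r1,c0,c1,z in specs:
        Q=[];U=[]
        for v in range(r0,r1+1):
            u0=c0+(c1-c0)*(v-r0)/max(1,r1-r0); us=np.arange(int(u0)-6,int(u0)+8)
            G=np.linalg.norm(g[v,us+1]-g[v,us-1],axis=1); k=int(G[1:-1].argmax())+1
            a,b,d=G[k-1:k+2]; u=us[k]+.5*(a-d)/(a-2*b+d+1e-9)
            ray=C@np.array([(u-c['cx'])/c['fx'],(v-c['cy'])/c['fy'],1]); X=np.array(c['xyz'])+ray*(z-c['xyz'][2])/ray[2]
            Q.append(T.inv().apply(X-pos)); U.append(u)
        Q=np.array(Q); k=np.ones(len(Q),bool)
        for _ in range(4):
            p=np.polyfit(Q[k,0],Q[k,1],1); e=abs(np.polyval(p,Q[:,0])-Q[:,1]); k=e<max(.4,2*np.median(e))
        print(l,'u',round(U[0],1),round(U[-1],1),'y@mid',round(float(np.polyval(p,Q[:,0].mean())),2),'xmid',round(float(Q[:,0].mean()),1),'slope',round(p[0],4),'y@0',round(p[1],2),'n',k.sum(),'rms',round(float(e[k].std()),2))
E
python3 - <<'E'
from edge import *
s=r.get_state();T=R.from_quat(s['ee_rot']);c=imaging.get_calibration('wrist');print(s['ee_pos'],np.array(c['cx']))
edges('pics/w2.png',c,[('plateL',60,240,208,220,15),('plateR',110,250,353,344,15),
 ('stopL',124,136,235,235,29),('stopR',124,136,328,328,29),('railLo',142,154,236,237,29),('railLi',142,154,253,253,29),('railRi',142,154,309,309,29),('railRo',142,154,327,327,29),
 ('blkL',180,240,238,240,123.9),('blkR',180,240,333,331,123.9)],T,s['ee_pos'])
g=cv2.imread('pics/w2.png'); print(g[148,228:262].tolist()); print(g[148,300:334].tolist())
P=np.load('w2d.npy'); L=T.inv().apply((P-s['ee_pos']).reshape(-1,3)).reshape(P.shape)
for v in (170,200,240,300): print(v,np.round(L[v,285],1))
print('block far end top', [np.round(L[v,285],1) for v in range(150,172,2)])
E
```

```text
[ 502.15130219 -191.01813185  129.7156091 ] 285.02126581228896
plateL u 206.6 219.6 y@mid -57.85 xmid 48.4 slope -0.0017 y@0 -57.77 n 172 rms 0.06
plateR u 351.5 342.7 y@mid 51.46 xmid 24.6 slope -0.0018 y@0 51.5 n 141 rms 0.04
stopL u 233.6 234.3 y@mid -38.09 xmid 66.7 slope 0.0017 y@0 -38.21 n 13 rms 0.02
stopR u 327.6 327.2 y@mid 31.46 xmid 66.7 slope -0.01 y@0 32.13 n 13 rms 0.02
railLo u 234.7 240.9 y@mid -37.87 xmid 53.5 slope -0.01 y@0 -37.34 n 10 rms 0.06
railLi u 253.3 253.7 y@mid -23.94 xmid 53.5 slope 0.0001 y@0 -23.94 n 13 rms 0.02
railRi u 308.1 307.8 y@mid 17.36 xmid 53.5 slope -0.0105 y@0 17.92 n 13 rms 0.01
railRo u 326.6 326.3 y@mid 31.33 xmid 53.5 slope -0.0142 y@0 32.1 n 13 rms 0.01
blkL u 236.2 239.3 y@mid -22.44 xmid 33.9 slope -0.0019 y@0 -22.37 n 61 rms 0.03
blkR u 333.8 330.8 y@mid 22.4 xmid 34.0 slope 0.0018 y@0 22.34 n 61 rms 0.03
[[99, 91, 85], [91, 85, 79], [96, 88, 83], [95, 86, 81], [95, 88, 84], [95, 88, 82], [103, 96, 90], [134, 132, 122], [167, 164, 155], [179, 179, 169], [182, 180, 172], [179, 178, 169], [174, 173, 163], [152, 149, 140], [118, 113, 1
[... 540 characters left out ...]
], [97, 87, 84], [99, 90, 83], [99, 93, 86], [107, 99, 94], [140, 135, 128], [165, 164, 154], [179, 177, 168], [182, 180, 170], [182, 181, 172], [179, 178, 167], [159, 157, 148], [117, 114, 106], [97, 90, 84], [94, 89, 83], [97, 89, 84], [93, 85, 82], [91, 84, 78], [96, 89, 85]]
170 [55.9  1.6 -9.3]
200 [ 43.7   1.6 -10.7]
240 [ 25.6   1.6 -10.1]
300 [ -4.    1.6 -10.6]
block far end top [array([ 50.8,   1.7, 114.1]), array([ 49.1,   1.7, 114.4]), array([ 47.6,   1.7, 113.8]), array([58.6,  1.7, 13.9]), array([58.5,  1.6,  7.3]), array([58.5,  1.6,  0.6]), array([58.4,  1.6, -4.7]), array([58.2,  1.6, -8.5]), array([57.5,  1.6, -9.2]), array([ 56.9,   1.6, -10.5]), array([55.9,  1.6, -9.3])]
```

{"method": "servo_tool", "body": {
  "moves": [
    [0,0.15,-0.002,7,-3.2,0,30],
    [0,0,0,-4.5,0,29.5,30],
    [0,0,0,-4.5,0,29.5,30],
    [0,0,0,0,0,0,30],
    [0,0,0,0,0,0,30]
  ]
}}

```text
clock: 7.15
ee_pos: [509.3, -185.6, 70.6]
ee_rot: [0.995, 0.06, 0.075, -0.004]
wrist_force: [0.5, -0.3, -1.7]
opening: 0.456
```

Run:
```python
from edge import *
for i in range(3):
    s=r.get_state();c=imaging.get_calibration('wrist');T=R.from_quat(s['ee_rot']);print(np.round(s['ee_pos'],2),np.round(s['wrist_force'],1),T.inv().apply(c['xyz']-s['ee_pos']).round(2))
    p,d=snap('wrist','w3.png')
print((R.from_euler('z',.117)*R.from_quat([1,0,0,0])).inv()*T).as_rotvec() if 0 else print(((R.from_euler('z',.117)*R.from_quat([1,0,0,0])).inv()*T).as_rotvec().round(4))
rel(0,0,0,.117,.15)
```

```text
[ 509.25 -185.57   70.6 ] [ 0.5 -0.3 -1.7] [ 7.6750e+01 -9.0000e-02 -1.2935e+02]
[ 509.46 -185.81   70.82] [-0.1 -0.5 -1.2] [ 7.6740e+01 -8.0000e-02 -1.2938e+02]
[ 509.52 -185.98   70.87] [-0.1 -0.6 -1. ] [ 7.6740e+01 -1.0000e-01 -1.2936e+02]
[-0.0009  0.1514 -0.0023]
t 7.3 pos [ 509.5 -186.1   70.8] F [-0.2  0.6 -1.6] M [-0.02  0.12  0.06] op 38.9 shift [-488.9 -245.4   -3.2] turn [ 0.001 -0.001  0.002]
```

View pics/w3.png

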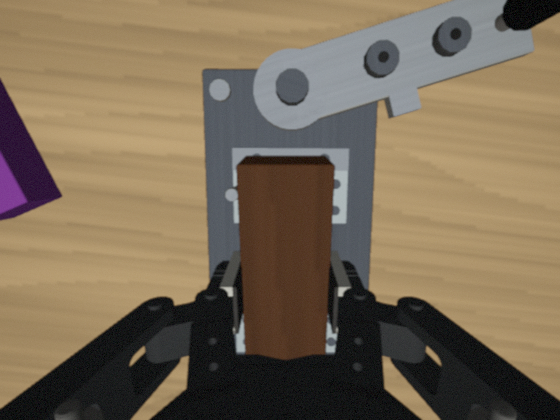

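Run:
```python
from edge import *
s=r.get_state();T=R.from_quat(s['ee_rot']);c=imaging.get_calibration('wrist'); pos=s['ee_pos']
L=T*R.from_euler('y',-.1505)
edges('pics/w3.png',c,[('plateL',80,260,203,210,15),('plateR',130,260,376,371,15),
 ('stopL',152,166,232,232,29),('stopR',152,166,349,349,29),('railLo',172,188,233,233,29),('railLo2',203,220,233,234,29),('railRo',172,221,348,346,29)],L,pos)
edges('pics/w3.png',c,[('blkL',180,240,237,240,82),('blkR',180,240,334,331,82)],L,pos)
```

```text
plateL u 201.8 208.3 y@mid -51.74 xmid 51.5 slope 0.0038 y@0 -51.94 n 173 rms 0.05
plateR u 375.8 369.7 y@mid 57.42 xmid 35.7 slope 0.0039 y@0 57.28 n 131 rms 0.04
stopL u 231.6 236.1 y@mid -30.98 xmid 59.1 slope -0.3893 y@0 -7.95 n 12 rms 0.37
stopR u 348.5 348.1 y@mid 37.71 xmid 59.2 slope -0.0048 y@0 38.0 n 15 rms 0.01
railLo u 236.3 234.9 y@mid -29.28 xmid 46.7 slope 0.0239 y@0 -30.4 n 15 rms 0.08
railLo2 u 237.7 238.7 y@mid -28.73 xmid 27.4 slope -0.035 y@0 -27.77 n 18 rms 0.02
railRo u 347.5 345.8 y@mid 37.46 xmid 36.7 slope 0.0041 y@0 37.31 n 50 rms 0.01
blkL u 236.7 239.3 y@mid -20.45 xmid 36.5 slope -0.0232 y@0 -19.6 n 57 rms 0.06
blkR u 334.0 330.8 y@mid 20.34 xmid 36.5 slope 0.0203 y@0 19.6 n 47 rms 0.05
```

{"method": "servo_tool", "body": {
  "moves": [
    [0,0,0.002,0,2.7,0,30],
    [0,0,0,-1.5,0,10,30],
    [0,0,0,-0.5,0,3,30],
    [0,0,0,0,0,0,30],
    [0,0,0,0,0,0,30]
  ]
}}

```text
clock: 7.92
ee_pos: [509.2, -188.7, 56.4]
ee_rot: [0.995, 0.058, 0.075, -0.005]
wrist_force: [-0.2, 0.3, -2.1]
opening: 0.451
```

Run:
```python
from edge import *
snap('wrist')
s=r.get_state();T=R.from_quat(s['ee_rot']);c=imaging.get_calibration('wrist'); pos=s['ee_pos']
p,d=snap('wrist','w4.png')
L=T*R.from_euler('y',-.1505); rel(0,0,0,.117,.15)
edges('pics/w4.png',c,[('plateL',90,150,200,203,15),('plateL2',190,235,203,205,15),('plateR',150,240,385,381,15),('blkL',180,240,237,240,71),('blkR',180,240,334,331,71)],L,pos)
im=cv2.resize(p[90:310,170:410],None,fx=2.7,fy=2.7,interpolation=cv2.INTER_CUBIC); cv2.imwrite('pics/c4.png',im[:,:,::-1])
```

```text
t 8.03 pos [ 509.2 -188.7   56.6] F [ 0.1 -0.3 -1.2] M [-0.04  0.08 -0.04] op 38.8 shift [-486.8 -246.8  -16.4] turn [ 0. -0. -0.]
plateL u 200.8 209.0 y@mid -50.03 xmid 81.6 slope 0.0764 y@0 -56.26 n 47 rms 0.61
plateL2 u 198.8 200.5 y@mid -52.45 xmid 26.8 slope 0.0071 y@0 -52.64 n 45 rms 0.06
plateR u 381.1 376.9 y@mid 56.8 xmid 37.5 slope -0.0014 y@0 56.85 n 61 rms 0.07
blkL u 236.0 239.3 y@mid -19.9 xmid 37.0 slope -0.0169 y@0 -19.27 n 49 rms 0.08
blkR u 333.8 330.7 y@mid 19.78 xmid 37.1 slope 0.0189 y@0 19.08 n 45 rms 0.04
```

View pics/c4.png

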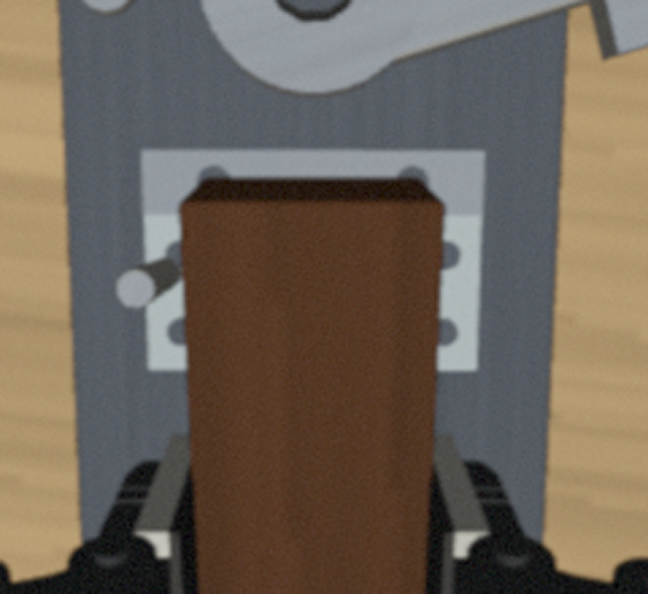

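Run:
```python
from edge import *
s=r.get_state();T=R.from_quat(s['ee_rot']);c=imaging.get_calibration('wrist'); pos=s['ee_pos']
L=T*R.from_euler('y',-.1505); rel(0,0,0,.117,.15)
edges('pics/w4.png',c,[('plateL',130,260,194,199,15),('plateR',130,260,379,373,15),('stopL',148,166,222,222,29),('stopR',148,166,350,350,29),('railLo',170,188,223,224,29),('railLo',205,225,224,225,29),('railRo',172,225,349,347,29)],L,pos)
```

```text
t 8.03 pos [ 509.2 -188.7   56.6] F [ 0.1 -0.3 -1.2] M [-0.04  0.08 -0.04] op 38.8 shift [-486.8 -246.8  -16.4] turn [ 0. -0. -0.]
plateL u 192.6 198.3 y@mid -54.51 xmid 37.2 slope 0.0017 y@0 -54.58 n 131 rms 0.05
plateR u 378.5 372.4 y@mid 54.74 xmid 37.3 slope 0.0012 y@0 54.69 n 131 rms 0.03
stopL u 221.8 222.3 y@mid -34.72 xmid 60.0 slope -0.0017 y@0 -34.62 n 19 rms 0.02
stopR u 349.2 348.4 y@mid 34.94 xmid 60.1 slope 0.005 y@0 34.64 n 19 rms 0.02
railLo u 222.6 220.7 y@mid -34.54 xmid 48.0 slope 0.0011 y@0 -34.6 n 17 rms 0.02
railLo u 223.7 224.3 y@mid -34.56 xmid 27.7 slope -0.0001 y@0 -34.56 n 21 rms 0.01
railRo u 348.1 346.3 y@mid 34.72 xmid 37.1 slope 0.0009 y@0 34.69 n 54 rms 0.02
```

{"method": "servo_tool", "body": {
  "moves": [
    [0,0,0,-0.7,0.1,4.5,30],
    [0,0,0,-0.5,0,3.0,30],
    [0,0,0,-0.3,0,2,30],
    [0,0,0,0,0,0,30],
    [0,0,0,0,0,0,30]
  ]
}}

```text
clock: 8.65
ee_pos: [509.2, -188.8, 46.9]
ee_rot: [0.995, 0.058, 0.075, -0.004]
wrist_force: [0.0, 0.2, -0.8]
opening: 0.458
```

```bash
cat >> h.py <<'E'
def st():
    s=r.get_state(); d=s['ee_pos']-np.array([503.2,-191.2,15]); J=R.from_euler('z',-.117)
    print('t',round(s['clock'],2),'jig XYZ',np.round(J.apply(d),2),'F jig',np.round(J.apply(s['wrist_force']),1),'M',np.round(J.apply(s['moment']),2),'op',round(float(s['opening'])*85.4,1),'rot',(R.from_quat([1,0,0,0])*J*R.from_quat(s['ee_rot'])).as_rotvec().round(4))
E
python3 -c "
from h import *
st()"
```

```text
t 8.65 jig XYZ [ 6.2   1.67 31.92] F jig [ 0.1  0.2 -0.8] M [0.   0.13 0.07] op 39.1 rot [1.000e-04 1.501e-01 2.000e-04]
```

{"method": "servo_tool", "body": {
  "moves": [
    [0,0,0,-0.15,0,1.0,30],
    [0,0,0,-0.08,0,0.5,30],
    [0,0,0,0,0,0,30]
  ]
}}

```text
clock: 9.02
ee_pos: [509.1, -188.8, 45.3]
ee_rot: [0.995, 0.058, 0.075, -0.004]
wrist_force: [-0.3, 1.4, -1.7]
opening: 0.456
```

{"method": "servo_tool", "body": {
  "moves": [
    [0,0,0,-0.08,0,0.5,30],
    [0,0,0,0,0,0,30]
  ]
}}

```text
clock: 9.28
ee_pos: [509.2, -188.9, 44.9]
ee_rot: [0.995, 0.058, 0.075, -0.004]
wrist_force: [-0.5, 0.4, 1.7]
opening: 0.457
```

{"method": "servo_tool", "body": {
  "moves": [
    [0,0,0,-0.08,0,0.5,30],
    [0,0,0,0,0,0,30]
  ]
}}

```text
clock: 9.52
ee_pos: [509.3, -188.8, 44.6]
ee_rot: [0.995, 0.058, 0.075, -0.004]
wrist_force: [1.5, 0.3, 5.3]
opening: 0.457
```

```bash
python3 -c "
from h import *
st()"
```

```text
t 9.53 jig XYZ [ 6.35  1.63 29.56] F jig [1.6 0.1 5.3] M [ 0.24  0.18 -0.04] op 39.0 rot [-1.000e-04  1.504e-01  2.000e-04]
```

{"method": "servo_tool", "body": {
  "moves": [
    [0,0,0,0.1,0,-0.6,30],
    [0,0,0,-1.0,0,-0.15,30],
    [0,0,0,0,0,0,30]
  ]
}}

```text
clock: 9.9
ee_pos: [508.1, -189.0, 45.0]
ee_rot: [0.995, 0.058, 0.075, -0.004]
wrist_force: [1.2, -0.1, 1.1]
opening: 0.46
```

{"method": "servo_tool", "body": {
  "moves": [
    [0,0,0,-1.0,0,-0.15,30],
    [0,0,0,0,0,0,30]
  ]
}}

```text
clock: 10.15
ee_pos: [507.0, -189.1, 45.0]
ee_rot: [0.995, 0.058, 0.075, -0.004]
wrist_force: [0.4, -1.4, 1.2]
opening: 0.459
```

{"method": "servo_tool", "body": {
  "moves": [
    [0,0,0,-0.7,0,-0.1,30],
    [0,0,0,0,0,0,30]
  ]
}}

```text
clock: 10.4
ee_pos: [506.5, -189.2, 45.0]
ee_rot: [0.995, 0.058, 0.075, -0.004]
wrist_force: [1.8, -0.2, 0.6]
opening: 0.458
```

```bash
python3 -c "
from h import *
st()"
```

```text
t 10.4 jig XYZ [ 3.55  1.61 30.01] F jig [ 1.8 -0.4  0.6] M [ 0.04 -0.17  0.05] op 39.1 rot [-0.      0.1503  0.0002]
```

{"method": "servo_tool", "body": {
  "moves": [
    [0,0,0,-0.6,0,-0.1,30],
    [0,0,0,0,0,0,30]
  ]
}}

```text
clock: 10.65
ee_pos: [506.3, -189.3, 45.1]
ee_rot: [0.995, 0.058, 0.075, -0.004]
wrist_force: [5.3, 1.6, 0.6]
opening: 0.457
```

{"method": "servo_tool", "body": {
  "moves": [
    [0,0,0,-0.6,0,-0.1,30],
    [0,0,0,0,0,0,30]
  ]
}}

```text
clock: 10.9
ee_pos: [505.8, -189.3, 45.2]
ee_rot: [0.995, 0.058, 0.075, -0.004]
wrist_force: [6.1, 1.8, 0.2]
opening: 0.455
```

{"method": "servo_tool", "body": {
  "moves": [
    [0,0,0,-0.6,0,-0.1,30],
    [0,0,0,0,0,0,30]
  ]
}}

```text
clock: 11.15
ee_pos: [505.3, -189.4, 45.2]
ee_rot: [0.995, 0.058, 0.075, -0.004]
wrist_force: [6.4, 2.9, 0.9]
opening: 0.459
```

```bash
python3 -c "
from h import *
st()"
```

```text
t 11.15 jig XYZ [ 2.28  1.52 30.17] F jig [6.7 2.1 0.9] M [ 0.38 -1.01 -0.11] op 39.2 rot [-0.0003  0.1512  0.0004]
```

{"method": "servo_tool", "body": {
  "moves": [
    [0,0,0,-0.8,0,-0.1,30],
    [0,0,0,-0.8,0,-0.1,30],
    [0,0,0,0,0,0,30]
  ]
}}

```text
clock: 11.52
ee_pos: [503.9, -189.7, 45.2]
ee_rot: [0.995, 0.058, 0.076, -0.004]
wrist_force: [7.6, 4.2, -0.4]
opening: 0.457
```

{"method": "servo_tool", "body": {
  "moves": [
    [0,0,0,-0.8,0,-0.1,30],
    [0,0,0,-0.6,0,-0.1,30],
    [0,0,0,0,0,0,30]
  ]
}}

```text
clock: 11.9
ee_pos: [502.8, -189.8, 45.3]
ee_rot: [0.995, 0.058, 0.076, -0.004]
wrist_force: [10.6, 5.1, 1.1]
opening: 0.455
```

```bash
python3 -c "
from h import *
st()"
```

```text
t 11.9 jig XYZ [-0.29  1.4  30.28] F jig [11.1  3.8  1.1] M [ 0.69 -1.61 -0.12] op 38.8 rot [-0.0007  0.152   0.0007]
```

{"method": "servo_tool", "body": {
  "moves": [
    [0,0,0,0,-0.3,0,30],
    [0,0,0,-0.7,0,-0.1,30],
    [0,0,0,0,0,0,30]
  ]
}}

```text
clock: 12.28
ee_pos: [502.2, -189.8, 45.3]
ee_rot: [0.995, 0.058, 0.076, -0.004]
wrist_force: [10.3, 3.8, 0.2]
opening: 0.456
```

```bash
python3 -c "
from h import *
st()"
```

```text
t 12.28 jig XYZ [-0.79  1.45 30.35] F jig [10.6  2.5  0.2] M [ 0.48 -1.73 -0.1 ] op 38.9 rot [-0.0011  0.1525  0.0007]
```

{"method": "servo_tool", "body": {
  "moves": [
    [0,0,0,-0.7,-0.1,-0.1,30],
    [0,0,0,-0.5,-0.1,0,30],
    [0,0,0,0,0,0,30]
  ]
}}

```text
clock: 12.65
ee_pos: [501.4, -189.9, 45.4]
ee_rot: [0.995, 0.058, 0.076, -0.004]
wrist_force: [11.2, 3.8, 0.2]
opening: 0.456
```

Run:
```python
from edge import *
st()
c=imaging.get_calibration('wrist'); p,d=snap('wrist','w5.png'); P=R.from_euler('z',-.117).apply((cloud(d,c)-[503.2,-191.2,15]).reshape(-1,3)).reshape(420,560,3)
for u in (262,308): print([np.round(P[v,u][[0,2]],1).tolist() for v in range(140,176,2)])
cv2.imwrite('pics/c5.png',cv2.resize(p[110:250,190:390],None,fx=3.8,fy=3.8,interpolation=cv2.INTER_CUBIC)[:,:,::-1])
```

```text
t 12.65 jig XYZ [-1.69  1.49 30.37] F jig [11.5  2.4  0.2] M [ 0.5  -1.98 -0.1 ] op 39.0 rot [-0.0015  0.153   0.0006]
[[66.7, 14.4], [65.6, 15.1], [64.7, 14.7], [63.7, 14.6], [62.7, 14.3], [61.7, 14.2], [60.7, 15.1], [59.7, 14.6], [58.4, 25.2], [57.3, 32.7], [56.3, 37.9], [55.4, 44.5], [54.6, 47.9], [53.8, 49.2], [53.0, 46.6], [52.2, 48.2], [51.4, 48.7], [50.6, 47.4]]
[[66.6, 15.1], [65.7, 13.9], [64.6, 15.9], [63.7, 14.9], [62.7, 14.6], [61.7, 15.0], [60.6, 16.2], [59.7, 15.2], [58.4, 24.2], [57.3, 31.5], [56.3, 37.9], [55.4, 44.3], [54.6, 49.2], [53.8, 49.7], [53.0, 48.8], [52.2, 48.5], [51.4, 48.4], [50.6, 49.0]]
```

View pics/c5.png

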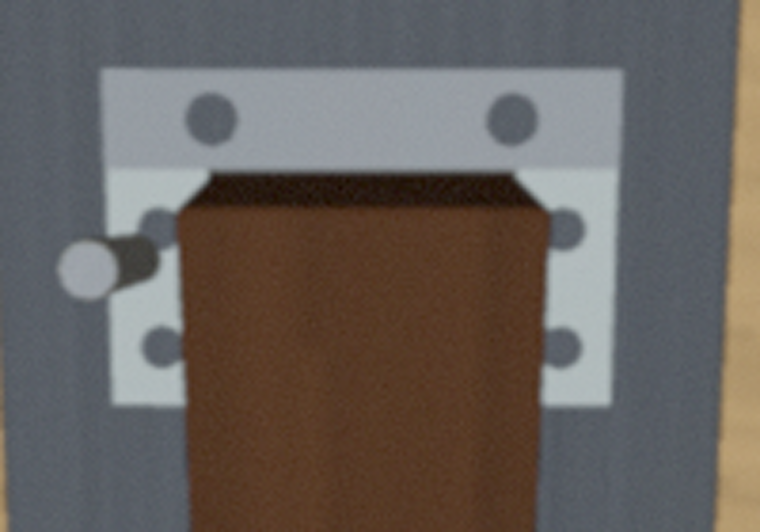

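{"method": "servo_tool", "body": {
  "moves": [
    [0,0,0,-0.4,0,-0.05,30],
    [0,0,0,0,0,0,30]
  ]
}}

```text
clock: 12.95
ee_pos: [501.0, -190.0, 45.4]
ee_rot: [0.995, 0.058, 0.076, -0.004]
wrist_force: [12.3, 4.5, 1.0]
opening: 0.456
```

{"method": "servo_tool", "body": {
  "moves": [
    [0,-0.017,0,0.25,0,1.1,30],
    [0,-0.016,0,0.3,0,1.1,30],
    [0,0,0,0,0,0,30]
  ]
}}

```text
clock: 13.32
ee_pos: [502.0, -189.8, 43.2]
ee_rot: [0.997, 0.058, 0.06, -0.003]
wrist_force: [11.4, 4.2, 2.3]
opening: 0.452
```

Run:
```python
from edge import *
st()
c=imaging.get_calibration('wrist'); p,d=snap('wrist','w6.png'); P=R.from_euler('z',-.117).apply((cloud(d,c)-[503.2,-191.2,15]).reshape(-1,3)).reshape(420,560,3)
g=cv2.cvtColor(p,cv2.COLOR_RGB2GRAY)
for v in range(146,164): print(v,g[v,270:300].mean().round(),g[v,228:232].mean().round(),np.round(np.median(P[v,270:300],axis=0)[[0,2]],1))
```

```text
t 13.32 jig XYZ [-1.05  1.5  28.2 ] F jig [11.8  2.8  2.3] M [ 0.39 -1.79 -0.16] op 38.6 rot [-0.0015  0.1198  0.0003]
146 156.0 155.0 [63.6 15. ]
147 156.0 156.0 [63.1 15. ]
148 156.0 155.0 [62.6 15. ]
149 156.0 155.0 [62.1 14.6]
150 156.0 156.0 [61.7 14.8]
151 156.0 155.0 [61.2 14.9]
152 156.0 156.0 [60.7 15. ]
153 153.0 158.0 [60.2 14.9]
154 133.0 170.0 [59.7 14.8]
155 86.0 181.0 [59.2 16.8]
156 40.0 185.0 [58.8 20.3]
157 28.0 185.0 [58.3 24.2]
158 25.0 185.0 [57.9 27.5]
159 28.0 185.0 [57.5 31.1]
160 27.0 185.0 [57.1 34.3]
161 26.0 184.0 [56.8 37. ]
162 26.0 185.0 [56.4 40.1]
163 31.0 184.0 [56.1 42.6]
```

{"method": "servo_tool", "body": {
  "moves": [
    [0,-0.02,0,0.25,0,1.25,30],
    [0,0,0,0,0,0,30]
  ]
}}

```text
clock: 13.62
ee_pos: [502.4, -189.8, 42.0]
ee_rot: [0.997, 0.058, 0.05, -0.002]
wrist_force: [11.7, 3.1, 3.0]
opening: 0.455
```

{"method": "servo_tool", "body": {
  "moves": [
    [0,-0.02,0,0.4,0,1.25,30],
    [0,0,0,0,0,0,30]
  ]
}}

```text
clock: 13.88
ee_pos: [502.9, -189.7, 40.8]
ee_rot: [0.998, 0.058, 0.04, -0.002]
wrist_force: [11.0, 2.7, 1.4]
opening: 0.458
```

Run:
```python
from h import *
st()
```

```text
t 13.88 jig XYZ [-0.15  1.48 25.77] F jig [11.2  1.4  1.4] M [ 0.34 -1.69 -0.11] op 39.1 rot [-0.0015  0.0799  0.0003]
```

{"method": "servo_tool", "body": {
  "moves": [
    [0,-0.02,0,0.3,0,1.25,30],
    [0,-0.02,0,0.3,0,1.25,30],
    [0,0,0,0,0,0,30]
  ]
}}

```text
clock: 14.25
ee_pos: [503.6, -189.7, 38.3]
ee_rot: [0.998, 0.058, 0.02, -0.0]
wrist_force: [10.4, 1.4, 1.7]
opening: 0.456
```

{"method": "servo_tool", "body": {
  "moves": [
    [0,-0.02,0,0.3,0,1.2,30],
    [0,0,0,0,0,0,30]
  ]
}}

```text
clock: 14.5
ee_pos: [504.0, -189.6, 37.1]
ee_rot: [0.998, 0.058, 0.01, 0.0]
wrist_force: [9.7, 1.3, 0.3]
opening: 0.455
```

Run:
```python
from h import *
st()
```

```text
t 14.5 jig XYZ [ 0.94  1.49 22.07] F jig [9.8 0.1 0.3] M [ 0.16 -1.52 -0.21] op 38.9 rot [-0.0015  0.0199  0.0003]
```

{"method": "servo_tool", "body": {
  "moves": [
    [0,-0.02,0,0.35,0,1.2,30],
    [0,0,0,0,0,0.3,30],
    [0,0,0,0,0,0,30]
  ]
}}

```text
clock: 14.88
ee_pos: [504.3, -189.5, 36.0]
ee_rot: [0.998, 0.058, 0.0, 0.001]
wrist_force: [8.0, 1.3, 10.3]
opening: 0.453
```

Run:
```python
from h import *
st()
```

```text
t 14.88 jig XYZ [ 1.24  1.52 21.  ] F jig [ 8.1  0.4 10.3] M [ 0.48 -1.32 -0.09] op 38.6 rot [-0.0015  0.0005  0.0005]
```

{"method": "servo_tool", "body": {
  "moves": [
    [0,0,0,0.4,0,-0.2,30],
    [0,0,0,0,0,0,30]
  ]
}}

```text
clock: 15.12
ee_pos: [504.3, -189.6, 36.0]
ee_rot: [0.998, 0.058, -0.0, 0.001]
wrist_force: [6.2, 0.8, 8.4]
opening: 0.456
```

{"method": "servo_tool", "body": {
  "moves": [
    [0,0,0,0.4,0,0,30],
    [0,0,0,0,0,0,30]
  ]
}}

```text
clock: 15.38
ee_pos: [504.3, -189.5, 36.0]
ee_rot: [0.998, 0.058, -0.0, 0.001]
wrist_force: [3.6, -0.4, 10.3]
opening: 0.455
```

Run:
```python
from h import *
st()
```

```text
t 15.38 jig XYZ [ 1.26  1.55 21.01] F jig [ 3.6 -0.8 10.3] M [-0.03 -0.58 -0.07] op 38.8 rot [-0.0012 -0.0009  0.0003]
```

{"method": "servo_tool", "body": {
  "moves": [
    [0,0,0,0.4,0,0.6,30],
    [0,0,0,0,0,0,30],
    [0,0,0,0,0,0,45],
    [0,0,0,0,0,0,60],
    [0,0,0,0,0,0,70]
  ]
}}

```text
clock: 16.0
ee_pos: [503.4, -188.8, 34.6]
ee_rot: [0.998, 0.058, -0.002, -0.0]
wrist_force: [-0.0, 0.1, -0.6]
opening: 0.824
```

{"method": "servo_tool", "body": {
  "moves": [
    [0,0,0,0,0,-20,70],
    [0,0,0,0,0,-40,70],
    [0,0,0,0,0,-40,70],
    [0,0,0,0,0,0,70],
    [0,0,0,0,0,0,70]
  ]
}}

```text
clock: 16.62
ee_pos: [503.6, -188.8, 134.3]
ee_rot: [0.998, 0.058, -0.002, -0.0]
wrist_force: [-0.4, -0.1, -0.7]
opening: 0.822
```

Run:
```python
from h import *
st()
J=R.from_euler('z',-.117)
for n in('wrist','top'):
    c=imaging.get_calibration(n); p,d=snap(n,n+'7.png'); P=J.apply((cloud(d,c)-[503.2,-191.2,15]).reshape(-1,3)).reshape(420,560,3)
    b=p.astype(int); m=(b[...,0]-b[...,2]>15)&(abs(P[...,0])<75)&(abs(P[...,1])<30)&(P[...,2]>20)&(P[...,2]<45)
    q=P[m]; print(n,m.sum(),cv2.minAreaRect(q[:,:2].astype(np.float32)))
    A=np.c_[q[:,:2],np.ones(len(q))]; print('plane slope x,y, z at0',np.linalg.lstsq(A,q[:,2],rcond=None)[0].round(4))
    if n=='wrist': print('knob', [x['xyz'] for x in imaging.place_of('bush_knob',n)][:1])
```

```text
t 16.62 jig XYZ [  0.71   2.36 119.31] F jig [-0.4 -0.1 -0.7] M [0.03 0.02 0.05] op 70.2 rot [ 0.0004 -0.0035  0.0002]
wrist 7395 ((-0.20232391357421875, 1.5528182983398438), (119.47015380859375, 39.437442779541016), 0.13704034686088562)
plane slope x,y, z at0 [ 1.10000e-03 -2.90000e-03  3.10065e+01]
knob [[645.2, -277.2, 79.9]]
top 568 ((-0.9350700378417969, 0.9666500091552734), (117.72772216796875, 41.08375549316406), 0.9466966986656189)
plane slope x,y, z at0 [ 2.10000e-03 -4.90000e-03  3.05599e+01]
```

View pics/wrist7.png

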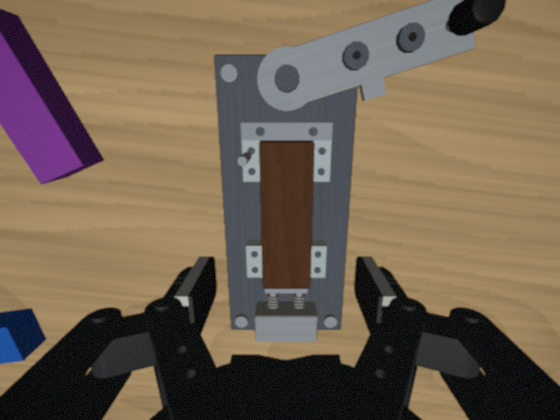

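The block is seated: its top is about 30.6–31 mm above the floor (30 nominal), slope is about 0.001, and it lies between jaw and stop (px 287,215). Next I swing the arm by caging the knob between the fingers, turning the tool with it.

{"method": "servo_tool", "body": {
  "moves": [
    [0,0,-0.186,0,0,-10,50],
    [0,0,-0.186,0,0,-10,50],
    [0,0,-0.186,0,0,0,50],
    [0,0,-0.186,0,0,0,50],
    [0,0,-0.186,0,0,0,50]
  ]
}}

```text
clock: 17.4
ee_pos: [503.6, -188.8, 153.9]
ee_rot: [0.865, 0.502, -0.002, -0.001]
wrist_force: [0.2, 0.5, -0.2]
opening: 0.587
```

{"method": "servo_tool", "body": {
  "moves": [
    [0,0,-0.186,0,0,0,50],
    [0,0,-0.186,0,0,0,50],
    [0,0,-0.186,0,0,0,50],
    [0,0,-0.186,0,0,0,50],
    [0,0,-0.186,0,0,0,50]
  ]
}}

```text
clock: 18.02
ee_pos: [503.6, -188.7, 153.8]
ee_rot: [0.547, 0.837, -0.001, -0.002]
wrist_force: [0.3, -0.2, -0.2]
opening: 0.583
```

{"method": "servo_tool", "body": {
  "moves": [
    [0,0,0,-33,23,0,50],
    [0,0,0,-33,23,0,50],
    [0,0,0,-33,23,0,50],
    [0,0,0,-33,24,0,50],
    [0,0,0,0,0,0,50]
  ]
}}

```text
clock: 18.65
ee_pos: [643.0, -274.6, 152.7]
ee_rot: [0.55, 0.835, -0.001, -0.001]
wrist_force: [-0.5, -0.1, 0.2]
opening: 0.586
```

Run:
```python
from h import *
rel(644,-274.5,83,1.98)
c=imaging.get_calibration('wrist'); p,d=snap('wrist','w8.png'); P=cloud(d,c)
m=(P[...,2]>84)&(P[...,2]<98)&(abs(P[...,0]-644)<30)&(abs(P[...,1]+275)<30); print(m.sum(),P[m].mean(0).round(1),cv2.minAreaRect(P[m][:,:2].astype(np.float32)) if m.sum() else 0)
print(imaging.place_of('bush_knob','wrist')[:1])
```

```text
t 18.65 pos [ 643.  -274.6  152.7] F [-0.5 -0.1  0.2] M [0.01 0.02 0.04] op 50.0 shift [-0.4  1.1 69.7] turn [-0.003 -0.001 -0.004]
531 [ 643.8 -272.4   91. ] ((644.1600341796875, -273.3717956542969), (16.601028442382812, 16.995861053466797), 67.58612060546875)
[{'xyz': [643.2, -274.4, 78.4], 'score': 0.87}]
```

View pics/w8.png

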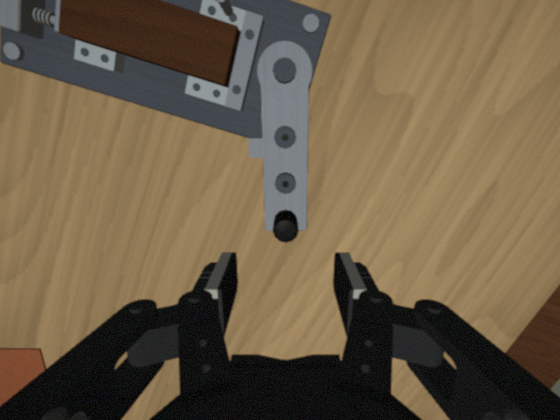

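{"method": "servo_tool", "body": {
  "moves": [
    [0,0,0,-0.5,1,40,50],
    [0,0,0,0,0,29,50],
    [0,0,0,0,0,0,24],
    [0,0,0,0,0,0,24],
    [0,0,0,0,0,0,24]
  ]
}}

```text
clock: 19.38
ee_pos: [643.1, -273.8, 86.9]
ee_rot: [0.55, 0.835, -0.001, -0.0]
wrist_force: [0.3, 0.1, 0.4]
opening: 0.281
```

{"method": "servo_tool", "body": {
  "moves": [
    [0,0,0,0,0,0,24],
    [0,0,0.1,0.5,-10.5,0,24],
    [0,0,0.124,0.8,-13,0,24],
    [0,0,0,0,0,0,24]
  ]
}}

```text
clock: 19.88
ee_pos: [619.6, -280.6, 85.9]
ee_rot: [0.64, 0.768, -0.001, -0.001]
wrist_force: [0.1, -0.3, 0.6]
opening: 0.284
```

```bash
cat >> h.py <<'E'
def arc():
    s=r.get_state(); d=s['ee_pos'][:2]-np.array([602.1,-178.0]); T=R.from_quat(s['ee_rot']); x=T.apply([1,0,0])
    th=(np.arctan2(d[1],d[0])+np.pi-.117)%(2*np.pi)
    print('t',round(s['clock'],2),'radius',np.hypot(*d).round(1),'angle',round(th,3),'tool yaw-.117',round(np.arctan2(x[1],x[0])-.117,3),'z',s['ee_pos'][2].round(1),'F tool',T.inv().apply(s['wrist_force']).round(1),'op',round(s['opening']*85.4,1))
E
python3 -c "
from h import *
arc()"
```

```text
t 19.88 radius 104.1 angle 1.623 tool yaw-.117 1.636 z 85.9 F tool [-0.3  0.1 -0.6] op 24.2
```

{"method": "servo_tool", "body": {
  "moves": [
    [0,0,0.124,0.8,-13,2,24],
    [0,0,0.124,0.8,-13,0,24],
    [0,0,0.124,0.8,-13,0,24],
    [0,0,0.124,0.8,-13,0,24],
    [0,0,0,0,0,0,24]
  ]
}}

```text
clock: 20.5
ee_pos: [568.5, -276.8, 83.9]
ee_rot: [0.808, 0.589, -0.001, -0.001]
wrist_force: [0.7, 0.4, 0.1]
opening: 0.28
```

Run:
```python
from h import *
arc(); c=imaging.get_calibration('wrist'); s=r.get_state(); T=R.from_quat(s['ee_rot'])
p,d=snap('wrist','w9.png')
print([T.inv().apply(x['xyz']-s['ee_pos']).round(1) for x in imaging.place_of('bush_knob','wrist')[:2]])
```

```text
t 20.5 radius 104.4 angle 1.126 tool yaw-.117 1.143 z 83.9 F tool [ 0.6  0.5 -0.1] op 23.9
[array([-1.8,  2. ,  7.9])]
```

View pics/w9.png

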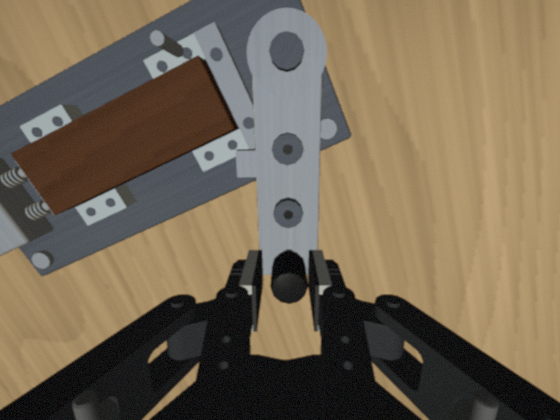

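{"method": "servo_tool", "body": {
  "moves": [
    [0,0,0.124,0.8,-13,0,24],
    [0,0,0.124,0.8,-13,0,24],
    [0,0,0.124,0.8,-13,0,24],
    [0,0,0.124,0.8,-13,0,24],
    [0,0,0.124,0.8,-13,0,24]
  ]
}}

```text
clock: 21.22
ee_pos: [517.2, -239.8, 83.9]
ee_rot: [0.95, 0.313, -0.001, 0.0]
wrist_force: [2.0, 0.2, 0.4]
opening: 0.282
```

{"method": "servo_tool", "body": {
  "moves": [
    [0,0,0.124,0.8,-13,0,24],
    [0,0,0.124,0.8,-13,0,24],
    [0,0,0.1,0.5,-10.5,0,24],
    [0,0,0,0,0,0,24]
  ]
}}

```text
clock: 21.72
ee_pos: [500.7, -206.8, 83.9]
ee_rot: [0.989, 0.146, -0.001, -0.0]
wrist_force: [-0.2, 0.2, 0.2]
opening: 0.284
```

```bash
python3 -c "
from h import *
arc()"
```

```text
t 21.73 radius 105.4 angle 0.159 tool yaw-.117 0.176 z 83.9 F tool [-0.1 -0.2 -0.2] op 24.3
```

{"method": "servo_tool", "body": {
  "moves": [
    [0,0,0.07,0.3,-7.5,0,24],
    [0,0,0.06,0.2,-6,0,24],
    [0,0,0,0,0,0,24]
  ]
}}

```text
clock: 22.1
ee_pos: [497.8, -194.1, 83.9]
ee_rot: [0.997, 0.081, -0.001, 0.0]
wrist_force: [-0.0, -0.9, 0.0]
opening: 0.278
```

{"method": "servo_tool", "body": {
  "moves": [
    [0,0,0.02,0,-2,0,24],
    [0,0,0.02,0,-2,0,24],
    [0,0,0,0,0,0,24]
  ]
}}

```text
clock: 22.48
ee_pos: [496.7, -189.9, 83.8]
ee_rot: [0.998, 0.06, -0.001, 0.0]
wrist_force: [0.3, 0.4, -0.4]
opening: 0.282
```

{"method": "servo_tool", "body": {
  "moves": [
    [0,0,0,0,-1.5,0,24],
    [0,0,0,0,0,0,24]
  ]
}}

```text
clock: 22.72
ee_pos: [496.3, -188.3, 83.8]
ee_rot: [0.998, 0.06, -0.002, -0.0]
wrist_force: [0.6, -0.8, 0.6]
opening: 0.285
```

```bash
python3 -c "
from h import *
arc()"
```

```text
t 22.73 radius 106.3 angle 6.263 tool yaw-.117 0.002 z 83.8 F tool [ 0.5  0.8 -0.6] op 24.4
```

Still no stop force, so I push on in small steps.

{"method": "servo_tool", "body": {
  "moves": [
    [0,0,0,0,-1,0,24],
    [0,0,0,0,0,0,24]
  ]
}}

```text
clock: 22.98
ee_pos: [496.3, -187.3, 83.8]
ee_rot: [0.998, 0.059, -0.002, -0.0]
wrist_force: [-0.3, 0.5, 0.3]
opening: 0.283
```

{"method": "servo_tool", "body": {
  "moves": [
    [0,0,0,0,-1,0,24],
    [0,0,0,0,0,0,24]
  ]
}}

```text
clock: 23.22
ee_pos: [496.3, -187.0, 83.8]
ee_rot: [0.998, 0.06, -0.001, 0.001]
wrist_force: [-2.5, -7.2, -0.6]
opening: 0.28
```

```bash
python3 -c "
from h import *
arc()"
```

```text
t 23.23 radius 106.2 angle 6.251 tool yaw-.117 0.002 z 83.8 F tool [-3.4  6.8  0.6] op 23.9
```

{"method": "servo_tool", "body": {
  "moves": [
    [0,0,0,0,1.5,0,24],
    [0,0,0,0,0,0,50],
    [0,0,0,0,0,0,50],
    [0,0,0,0,0,-30,50],
    [0,0,0,0,0,-50,50]
  ]
}}

```text
clock: 23.85
ee_pos: [495.8, -187.3, 163.6]
ee_rot: [0.998, 0.059, -0.003, -0.001]
wrist_force: [1.2, -0.3, 0.6]
opening: 0.588
```

{"method": "servo_tool", "body": {
  "moves": [
    [0,0,0,-10,0,-30,50],
    [0,0,0,0,0,0,50],
    [0,0,0,0,0,0,50]
  ]
}}

```text
clock: 24.22
ee_pos: [486.6, -188.9, 193.4]
ee_rot: [0.998, 0.059, -0.002, -0.0]
wrist_force: [-0.0, -0.3, -0.5]
opening: 0.585
```

Run:
```python
from h import *
st(); J=R.from_euler('z',-.117)
c=imaging.get_calibration('wrist'); p,d=snap('wrist','w10.png'); P=J.apply((cloud(d,c)-[502.8,-189.7,15]).reshape(-1,3)).reshape(420,560,3)
k=(P[...,2]>70)&(P[...,2]<82)&(abs(P[...,0])<30)&(abs(P[...,1])<40); print('knob',k.sum(),P[k].mean(0).round(1))
b=p.astype(int); m=(b[...,0]-b[...,2]>15)&(abs(P[...,0])<75)&(abs(P[...,1])<30)&(P[...,2]>20)&(P[...,2]<40)
q=P[m]; A=np.c_[q[:,:2],np.ones(len(q))]; print('block',m.sum(),cv2.minAreaRect(q[:,:2].astype(np.float32)),np.linalg.lstsq(A,q[:,2],rcond=None)[0].round(4))
snap('top')
for t in('offcut','knife','oil','hammer'): print(t,[np.round(x['xyz']).tolist() for x in imaging.place_of(t,'top')[:1]])
```

```text
t 24.23 jig XYZ [-16.19   4.26 178.37] F jig [-0.1 -0.3 -0.5] M [-0.01  0.02 -0.05] op 50.0 rot [ 0.0005 -0.0033 -0.0018]
knob 379 [-3.8 -0.1 76.2]
block 1579 ((-0.535186767578125, -0.4281158447265625), (118.12982177734375, 39.86786651611328), 0.16580915451049805) [ 3.30e-03 -7.20e-03  3.11e+01]
offcut [[508.0, -190.0, 32.0]]
knife [[333.0, 221.0, 0.0]]
oil [[718.0, 279.0, 4.0]]
hammer [[587.0, 448.0, 2.0]]
```

View pics/w10.png

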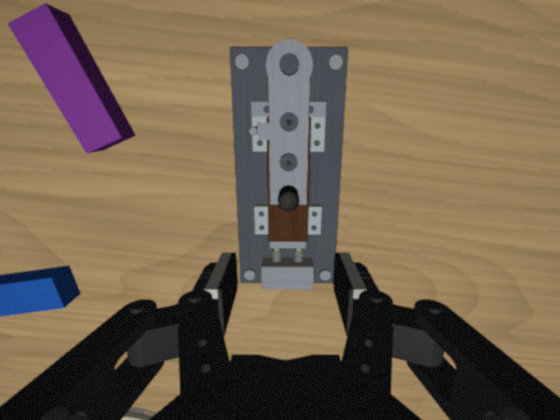

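```bash
python3 -c "
from h import *
print(r.hand_in())"
```

```text
the job is handed in; nothing more can be done
None
```

The block is seated in the jig, the drill-bush arm is home against its pin, and the job is handed in at about 24 s on the robot clock. No verdict was reported.

- **Loading:** I gripped the dark block across its width and tilted it 0.15 rad. I lowered the jaw end until it touched the floor, at about 6 N, then pushed the jaw back by feel. The peak push was about 13 N and the jaw did not reach its end. I then rocked the other end down behind the stop, settled the block onto the floor and let go.
- **Bush arm:** I caged the knob loosely between the fingers and swung the arm about 1.86 rad. It stopped firmly at about 7 N against the pin.

| Last check | Result |
|---|---|
| Block top above nest floor | about 31 mm (30 nominal) |
| Block tilt before the arm covered it | 0.001–0.003 rad |
| Block tilt afterwards | 0.003 by 0.007 rad, from a mostly hidden block |
| Block centre | within about 0.7 mm of the nest's middle, but that middle was itself set from the seated block |
| Knob sideways offset from the nest's centre line | -0.1 mm, so the arm is home |
| Robot | clear, wrist force about 0 |
| Knife, oil and hammer | within 2–3 mm of where they started |

One check failed. In the last look, the network's report for "offcut" landed on the jig instead of the offcut. The arm never went near the offcut, so I take it as unmoved, but I did not confirm its position.

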